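Clear cured carbon tubes from the oven stands to the bench rack, keeping their order

ROBOT

A 6-joint arm with a two-finger parallel gripper is mounted at the origin on the work surface. World frame = base frame: x ahead of the robot, y to its left, z up, the work surface at z = 0. Lengths are in m, angles in degrees, forces in N, time in s.
With the tool pointing down it reaches from about 0.4 to 0.825 m from the base axis. Payload 7 kg.
Tool frame: the origin (TCP) lies between the finger pads; the fingertips stand 11 mm ahead of it and the grasp point (between the pads) lies 8 mm behind it; z points along the fingers, y is the direction in which the jaws open and shut (so a half turn about z gives the same grasp; the last joint's range is limited). The gripper opens to 88 mm and grips with 3 to 60 N. Pads are 19 mm wide; open, the fingers measure 130 mm over their backs; the gripper's body (78 mm by 193 mm) begins 47 mm behind the grasp point.
Start: joints at [92.023, 20.546, 0.682, 0, -70.136, -16.507], TCP at [0.169, 0.654, 0.238] pointing down, gripper open.
Joint ranges: [-176.03, 176.03], [-82.01, 121.73], [-58.28, 71.71], [-173.87, 95.51], [-174.79, -0.11], [-173.66, 173.66]. Speed limits (degrees/s): [136.94, 136.94, 172.46, 180, 180, 180].

INTERFACE

Orientations are given as [roll, pitch, yaw] about the fixed x, y, z axes, in that order (R = Rz(yaw) Ry(pitch) Rx(roll)).
In Python, from plant import r gives the robot as it stands.
- The arm moves only by the shell command python3 -m inch 'ROWS' [OPENING] [FORCE]. ROWS is JSON, a list of rows, each an object of numbers: "x", "y", "z": the shift along the tool's x, y, z as a fraction of full scale; "yaw": the turn about the tool's z as a fraction of full scale. In form: [{"x": .., "y": .., "z": .., "yaw": ..}, ...]. A call has 1 to 5 rows; each row shifts and turns the pose as measured when the row begins, along the tool's axes as they then stand; what a row does not reach is not made up. Full scale, the value 1, is 0.025 m for a shift and 4 degrees for a turn. A row lasts 1/12 s, in which the tool goes at most 41.7 mm and 7.16 degrees, less where a joint would pass 70% of its speed; a pose out of reach is approached as far as the arm can. A call with a number of a shift or a turn outside -1 to 1 is refused whole. A call with a gripper value outside its range is refused whole. OPENING is the opening, from -1 (shut) to 1 (fully open), set as the call begins (- or left out, the last holds). The fingers move at their own pace and stop on an object; FORCE is the grip in N (left out, the last holds). Time passes only in rows, so rows that do not move let the fingers close. It gives the time, the measured TCP pose, the force and the opening at its end, in the units of the state.
- r.get_state(): the state, without advancing time (a new reading comes with each control period).
- r.capture(name): name is "side" or "top"; returns (picture, depth): 400x640x3 uint8, red, green, blue; 400x640 float32, m along the optical axis (not along the pixel's ray), 0 where there is no reading.
- r.camera_info(name): a dict with "mtx" (3x3 intrinsics, pixels), "k1" (the pictures are not rectified: a ray, as slopes to the right and down, at radius r is drawn at 1 + k1 r^2 times it, then the intrinsics apply), "pose" (4x4, takes a point from camera to world coordinates). Camera axes: x right, y down, z forward; pixel columns grow to the right and rows downward; lengths in m; the calibration is good to about 2 mm. A picture is of the moment at which its call begins. camera_info takes no time and is no camera call.
- r.close_job(): hands the job in, once; it reports no verdict.
The state is a dict: "time_s": time; "joints": joint angles; "qd": joint speeds; "joint_torque": joint torques, N m; "tcp_pos": TCP position; "eef_rot": TCP orientation; "contact_force": force on the tool from outside, world axes, zero at the start; "moment": the same for the moment, N m; "gripper_width": finger opening in m.
Only numpy, scipy, OpenCV 4.12 (cv2) and the standard library are available. Lean on these libraries where they do the work, as an engineer would, in place of code of your own. Each camera call takes 0.05 s, during which the arm holds its last target. There are 200 camera calls.

TASK

Move the four black carbon tubes on their mandrels from the single stands on the oven tray to the empty grey bench rack, one in each pair of notches, in the same order from left to right as they lie now, because the cure sheet knows them only by their place in the row. Lower each one so that both its shaft ends rest in the notches and the tube sits centred between the two plates; do not drop any.

Things in the scene. Friction and masses are not known exactly. Their poses are not given: they have to be found in the camera images.
- tube_a: Loose black carbon tube on its mandrel (thinnest, long): body 24 mm in diameter, 120 mm long, a bright 16 mm steel shaft out of both ends, 210 mm overall, 0.15 to 0.5 kg. At the start level, its shaft in the notches of stand_a. Origin: on the axis, midway. x along the axis (ends alike); y, z turn as it rolls.
- tube_b: Loose black carbon tube on its mandrel (second thinnest, short): body 30 mm in diameter, 96 mm long, a bright 16 mm steel shaft out of both ends, 210 mm overall, 0.15 to 0.5 kg. At the start level, its shaft in the notches of stand_b. Origin: on the axis, midway. x along the axis (ends alike); y, z turn as it rolls.
- tube_c: Loose black carbon tube on its mandrel (second thickest, long): body 36 mm in diameter, 120 mm long, a bright 16 mm steel shaft out of both ends, 210 mm overall, 0.15 to 0.5 kg. At the start level, its shaft in the notches of stand_c. Origin: on the axis, midway. x along the axis (ends alike); y, z turn as it rolls.
- tube_d: Loose black carbon tube on its mandrel (thickest, short): body 44 mm in diameter, 96 mm long, a bright 16 mm steel shaft out of both ends, 210 mm overall, 0.15 to 0.5 kg. At the start level, its shaft in the notches of stand_d. Origin: on the axis, midway. x along the axis (ends alike); y, z turn as it rolls.
- stand_a: Fixed dark steel stand, carries tube_a at the start (the four are alike): two plates 54 mm wide, 8 mm thick, at x = +-80 mm on a foot bar, each with a V notch in its top edge, 40 mm wide at the mouth, 24 mm deep. Origin: centre of underside; x along the tube, z up. Axis of the shaft in the notches 83 mm, top edge 94.5 mm above the origin.
- stand_b: Fixed dark steel stand, carries tube_b at the start (the four are alike): two plates 54 mm wide, 8 mm thick, at x = +-80 mm on a foot bar, each with a V notch in its top edge, 40 mm wide at the mouth, 24 mm deep. Origin: centre of underside; x along the tube, z up. Axis of the shaft in the notches 83 mm, top edge 94.5 mm above the origin.
- stand_c: Fixed dark steel stand, carries tube_c at the start (the four are alike): two plates 54 mm wide, 8 mm thick, at x = +-80 mm on a foot bar, each with a V notch in its top edge, 40 mm wide at the mouth, 24 mm deep. Origin: centre of underside; x along the tube, z up. Axis of the shaft in the notches 83 mm, top edge 94.5 mm above the origin.
- stand_d: Fixed dark steel stand, carries tube_d at the start (the four are alike): two plates 54 mm wide, 8 mm thick, at x = +-80 mm on a foot bar, each with a V notch in its top edge, 40 mm wide at the mouth, 24 mm deep. Origin: centre of underside; x along the tube, z up. Axis of the shaft in the notches 83 mm, top edge 94.5 mm above the origin.
- oven_tray: Fixed aluminium tray 250 (x) by 320 mm (y), rim 14 mm high. The stands are in a row on it at y = +114, +38, -38, -114 mm, in varying order. Origin: centre of underside, on the bench. x points away from the robot, +y to the left seen from the robot, give or take 15 degrees.
- rack: Fixed grey rack, empty: two plates 8 mm thick at x = +-80 mm, 292 mm long (y), V notches in the top edges 40 mm wide, 24 mm deep at y = +114, +38, -38, -114 mm; 10 mm rods join them at y = +-76, z = 35 mm. Origin: underside centre, on the bench. x away from the robot, +y left, within 15 degrees. Seated shaft: axis along x, 90 mm up; top edge 101.5 mm up.

How it is judged (in metres and radians):
At the end, for the whole second after the job is handed in: All four tubes rest in the rack, in the left-to-right order of the stands they came from; both shaft ends down in one pair of notches (axis within 5 mm of seated height, 8 mm of the notch, 0.06 rad of parallel), centred between the plates within 12 mm, at rest (((y of stand_a in the frame of oven_tray between 0.094 and 0.134 m and y of tube_a in the frame of rack between 0.106 and 0.122 m) or (y of stand_a in the frame of oven_tray between 0.018 and 0.058 m and y of tube_a in the frame of rack between 0.03 and 0.046 m) or (y of stand_a in the frame of oven_tray between -0.058 and -0.018 m and y of tube_a in the frame of rack between -0.046 and -0.03 m) or (y of stand_a in the frame of oven_tray between -0.134 and -0.094 m and y of tube_a in the frame of rack between -0.122 and -0.106 m)) and x of tube_a in the frame of rack between -0.012 and 0.012 m and z of tube_a in the frame of rack between 0.085 and 0.095 m and angle between the x axis of each of tube_a, tube_b, tube_c, tube_d and the x axis of rack, either way round below 0.06 rad and linear speed of each of tube_a, tube_b, tube_c, tube_d below 0.02 m/s and angular speed of each of tube_a, tube_b, tube_c, tube_d below 0.2 rad/s and ((y of stand_b in the frame of oven_tray between 0.094 and 0.134 m and y of tube_b in the frame of rack between 0.106 and 0.122 m) or (y of stand_b in the frame of oven_tray between 0.018 and 0.058 m and y of tube_b in the frame of rack between 0.03 and 0.046 m) or (y of stand_b in the frame of oven_tray between -0.058 and -0.018 m and y of tube_b in the frame of rack between -0.046 and -0.03 m) or (y of stand_b in the frame of oven_tray between -0.134 and -0.094 m and y of tube_b in the frame of rack between -0.122 and -0.106 m)) and x of tube_b in the frame of rack between -0.012 and 0.012 m and z of tube_b in the frame of rack between 0.085 and 0.095 m and ((y of stand_c in the frame of oven_tray between 0.094 and 0.134 m and y of tube_c in the frame of rack between 0.106 and 0.122 m) or (y of stand_c in the frame of oven_tray between 0.018 and 0.058 m and y of tube_c in the frame of rack between 0.03 and 0.046 m) or (y of stand_c in the frame of oven_tray between -0.058 and -0.018 m and y of tube_c in the frame of rack between -0.046 and -0.03 m) or (y of stand_c in the frame of oven_tray between -0.134 and -0.094 m and y of tube_c in the frame of rack between -0.122 and -0.106 m)) and x of tube_c in the frame of rack between -0.012 and 0.012 m and z of tube_c in the frame of rack between 0.085 and 0.095 m and ((y of stand_d in the frame of oven_tray between 0.094 and 0.134 m and y of tube_d in the frame of rack between 0.106 and 0.122 m) or (y of stand_d in the frame of oven_tray between 0.018 and 0.058 m and y of tube_d in the frame of rack between 0.03 and 0.046 m) or (y of stand_d in the frame of oven_tray between -0.058 and -0.018 m and y of tube_d in the frame of rack between -0.046 and -0.03 m) or (y of stand_d in the frame of oven_tray between -0.134 and -0.094 m and y of tube_d in the frame of rack between -0.122 and -0.106 m)) and x of tube_d in the frame of rack between -0.012 and 0.012 m and z of tube_d in the frame of rack between 0.085 and 0.095 m); the robot touches nothing.
It fails at once if a tube is dropped (falls free of the gripper faster than 0.7 m/s, a fall of some 25 mm) ((linear speed of tube_a above 0.7 m/s and contact force between the fingers and tube_a below 0.1 N) or (linear speed of tube_b above 0.7 m/s and contact force between the fingers and tube_b below 0.1 N) or (linear speed of tube_c above 0.7 m/s and contact force between the fingers and tube_c below 0.1 N) or (linear speed of tube_d above 0.7 m/s and contact force between the fingers and tube_d below 0.1 N)).
It also fails if it takes over 128 s, if anything falls off the work surface, if the arm or the gripper's body presses on something with over 40 N, if the wrist force passes 120 N, or if a joint passes its speed limit or range.

## Working session

There is one attempt and no reset: what is moved stays moved. The work goes in short steps, Python scripts to look and compute and a shell command to move; the robot and the scene stay as the last step left them, time stands still between calls to the robot, and variables do not carry over. Pictures are saved under pics/ and viewed, about 12 in all and at most 16, crops included, and the job is handed in when it is done.

```bash
ls; mkdir -p pics
cat > h.py <<'E'
import numpy as np, cv2
from plant import r
def cloud(name):
    img,d=r.capture(name); ci=r.camera_info(name); K=np.array(ci["mtx"]);k1=ci["k1"];T=np.array(ci["pose"])
    h,w=d.shape;u,v=np.meshgrid(np.arange(w),np.arange(h))
    p=cv2.undistortPoints(np.stack([u,v],-1).reshape(-1,1,2).astype(np.float64),K,np.array([k1,0,0,0.])).reshape(h,w,2)
    P=np.dstack([p*d[...,None],d]); W=P@T[:3,:3].T+T[:3,3]
    W[d==0]=np.nan
    return img,d,W
E
python3 - <<'E'
from h import *
for n in("top","side"):
    i,d,W=cloud(n); cv2.imwrite(f"pics/{n}0.png",i[...,::-1]); np.save(f"{n}0.npy",W)
    print(n,np.round(r.camera_info(n)["pose"],3).tolist(),(d==0).mean())
print(r.get_state())
E
```

```text
pics
top [[0.009, -0.984, 0.178, 0.374], [-1.0, -0.006, 0.013, -0.008], [-0.012, -0.178, -0.984, 0.995], [0.0, 0.0, 0.0, 1.0]] 0.0040546875
side [[0.793, -0.463, 0.395, 0.087], [-0.609, -0.6, 0.519, -0.596], [-0.004, -0.652, -0.758, 0.914], [0.0, 0.0, 0.0, 1.0]] 0.00382421875
{'time_s': 0.1, 'joints': array([ 9.20225833e+01,  2.05866700e+01,  6.39027340e-01, -1.85774787e-02,
       -7.01381070e+01, -1.65072013e+01]), 'qd': array([ 0.05787149, -0.16614688,  0.15253273,  0.08725093, -0.07122177,
        0.05024322]), 'joint_torque': array([-9.91675188e-04, -5.84158945e+01,  2.93745804e+01,  7.01538876e+00,
        1.01248483e-02, -5.96942732e-05]), 'tcp_pos': array([0.16874253, 0.65311499, 0.23672124]), 'eef_rot': array([ 1.79912822e+02, -7.62164370e-03, -1.44909371e+01]), 'contact_force': array([ 1.02910881,  0.51487358, -0.02231407]), 'moment': array([ 0.01206659, -0.00717339,  0.00660869]), 'gripper_width': 0.08755591098365052}
```

View pics/top0.png

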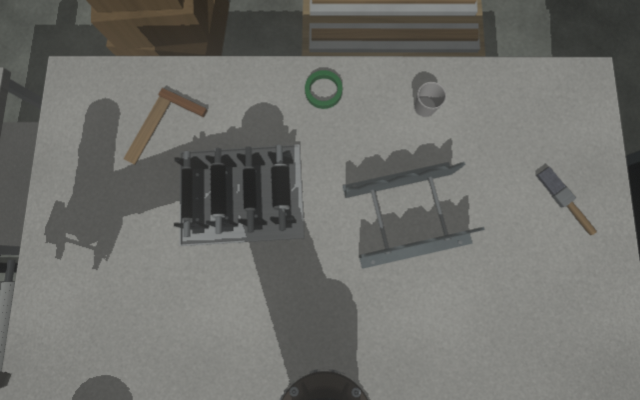

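View pics/side0.png

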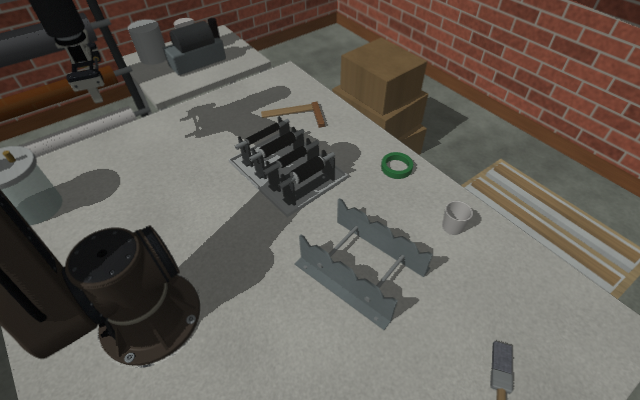

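The top view shows the tray at about (180–300, 145–240), with tubes at u≈187, 218, 250 and 281. The empty rack is on the right, with plates from (345,190)–(465,165) and (362,262)–(480,232). Next I measure both.

```bash
cat > ortho.py <<'E'
from h import *
# combined ortho height map 1mm/px; x 0.3..0.75 up, y +0.45..-0.4 to the right
def ortho(Ws):
    H=np.zeros((450,850),np.float32)
    for W in Ws:
        p=W.reshape(-1,3);p=p[np.isfinite(p).all(1)&(p[:,2]<0.2)]
        i=((0.75-p[:,0])*1000).astype(int);j=((0.45-p[:,1])*1000).astype(int)
        m=(i>=0)&(i<450)&(j>=0)&(j<850);np.maximum.at(H,(i[m],j[m]),p[m,2])
    return H
if __name__=="__main__":
    a=[np.load(f"{n}0.npy") for n in("top","side")]
    for k,W in enumerate(a):
        H=ortho([W]);H=cv2.dilate(H,np.ones((3,3)))
        cv2.imwrite(f"pics/o{k}.png",cv2.resize(cv2.applyColorMap(np.clip(H*2000,0,255).astype(np.uint8),cv2.COLORMAP_JET),(800,424)))
    im=cv2.imread("pics/top0.png")[135:255,165:315];cv2.imwrite("pics/c.png",cv2.resize(im,None,fx=5,fy=5,interpolation=2)[:600,:750]*2)
E
python3 ortho.py; python3 -c "
import cv2,numpy as np
a=cv2.imread('pics/o0.png');b=cv2.imread('pics/o1.png')
cv2.imwrite('pics/o.png',np.vstack([a[:300],b[:300]]))"
```

```text
(no output)
```

View pics/o.png

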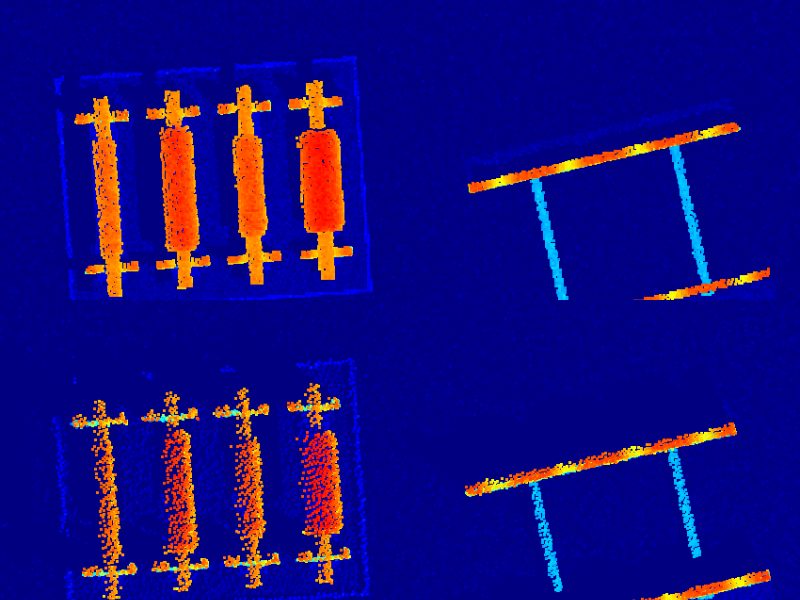

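View pics/c.png

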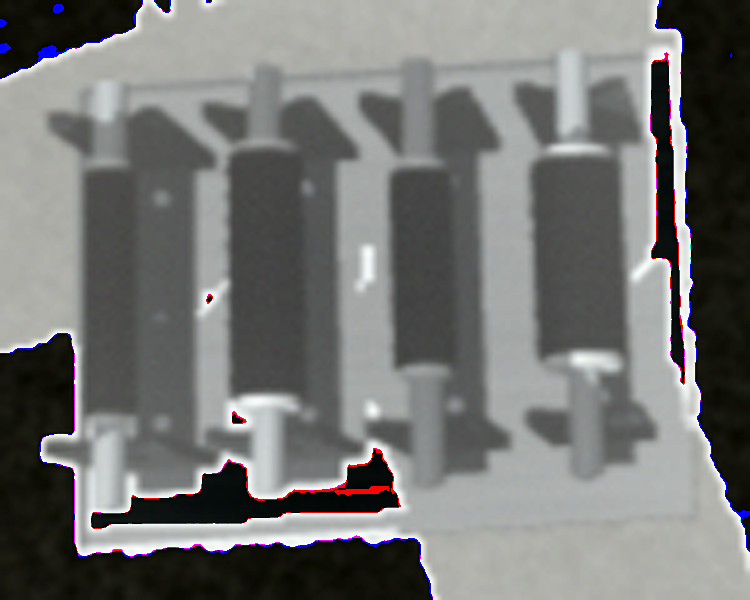

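Order left to right is a (thin, long), c (thick, long), b (thin, short), d (thickest, short). Now the precise fits.

```bash
cat > fit.py <<'E'
from h import *
from scipy.optimize import least_squares as LS
R={'a':.012,'b':.015,'c':.018,'d':.022}; L={'a':.12,'b':.096,'c':.12,'d':.096}
def tube(p,k,x,y,yaw,z=.09,hw=.03,plates=.08):
    """p Nx3 cloud; returns refined centre x,y,z,yaw(deg)"""
    p=p.reshape(-1,3);p=p[np.isfinite(p).all(1)]
    for it in range(3):
        c,s=np.cos(yaw),np.sin(yaw); d=p-[x,y,0]
        a=d@[c,s,0]; t=d@[-s,c,0]
        m=(abs(t)<hw)&(abs(a)<.13)&(p[:,2]>z-.006)&(p[:,2]<z+.03); aa,tt,zz=a[m],t[m],p[m,2]
        body=abs(aa)<L[k]/2-.008
        f=lambda q:np.hypot(tt[body]-q[0]-q[1]*aa[body],zz[body]-q[2])-R[k]
        q=LS(f,[0,0,z],loss='soft_l1',f_scale=.001).x
        sh=aa[(abs(tt-q[0]-q[1]*aa)<.006)&(zz>q[2]+.003)]
        ends=[np.sort(sh)[3],np.sort(sh)[-4]]; mid=np.mean(ends)
        bd=aa[(abs(tt-q[0]-q[1]*aa)<R[k]*.5)&(zz>q[2]+R[k]*.87-.0005)&(zz>q[2]+.0095)]
        x,y=x+mid*c-(q[0]+q[1]*mid)*s, y+mid*s+(q[0]+q[1]*mid)*c; yaw+=q[1]; z=q[2]
    return [round(v,4) for v in(x,y,z,np.degrees(yaw),ends[1]-ends[0],np.ptp(np.percentile(bd,[1,99])),np.percentile(bd,[1,99]).mean()-mid)],body.sum()
def rack(p,q0=(.57,-.2,.2)):
    p=p.reshape(-1,3);p=p[np.isfinite(p).all(1)]
    p=p[(abs(p[:,0]-.53)<.17)&(abs(p[:,1]+.17)<.22)&(p[:,2]>.072)&(p[:,2]<.115)]
    N=np.array([.114,.038,-.038,-.114])
    def f(q,full=False):
        c,s=np.cos(q[2]),np.sin(q[2]);d=p[:,:2]-q[:2];a=d@[c,s];t=d@[-s,c]
        e1=np.abs(a)-.08
        dn=np.abs(t[:,None]-N).min(1);zt=q[3]-np.maximum(0,.024-dn*1.2)
        e2=np.maximum(p[:,2]-zt,0)+np.maximum(zt-p[:,2],0)*.5
        e3=np.maximum(np.abs(t)-.146,0)
        return np.hstack([np.maximum(abs(e1)-.0,0),e2,e3*3])
    b=min((LS(f,[x,y,th,.1015],loss='soft_l1',f_scale=.002) for x in(.50,.53,.56) for y in(-.1,-.14,-.18,-.22,-.26) for th in(.15,.25)),key=lambda s:s.cost)
    return b.x[:2].round(4),round(np.degrees(b.x[2]),2),b.x[3].round(4),b.cost,len(p)
if __name__=="__main__":
    G={'a':(.54,.335),'c':(.55,.26),'b':(.545,.185),'d':(.55,.11)}
    for n in('top','side'):
        W=np.load(n+'0.npy'); print(n)
        for k,g in G.items(): print(k,*tube(W,k,*g,.08))
        print(rack(W))
E
python3 fit.py
```

```text
top
a [np.float64(0.54), np.float64(0.3366), np.float64(0.0868), np.float64(4.1158), np.float64(0.208), np.float64(0.1602), np.float64(-0.0001)] 454
c [np.float64(0.549), np.float64(0.2611), np.float64(0.0869), np.float64(3.8536), np.float64(0.2059), np.float64(0.1214), np.float64(0.0011)] 645
b [np.float64(0.5531), np.float64(0.1852), np.float64(0.0868), np.float64(3.9984), np.float64(0.2082), np.float64(0.0976), np.float64(-0.0016)] 412
d [np.float64(0.5578), np.float64(0.1094), np.float64(0.0867), np.float64(3.9355), np.float64(0.207), np.float64(0.0968), np.float64(-0.0001)] 598
(array([ 0.5047, -0.2097]), np.float64(13.12), np.float64(0.1015), np.float64(0.004701704471601066), 1016)
side
a [np.float64(0.5349), np.float64(0.3399), np.float64(0.088), np.float64(4.0342), np.float64(0.2), np.float64(0.1671), np.float64(0.0111)] 212
c [np.float64(0.5453), np.float64(0.2646), np.float64(0.0877), np.float64(4.0255), np.float64(0.2013), np.float64(0.1196), np.float64(0.0016)] 326
b [np.float64(0.5495), np.float64(0.1888), np.float64(0.0875), np.float64(3.7634), np.float64(0.2038), np.float64(0.0952), np.float64(-0.0005)] 223
d [np.float64(0.5556), np.float64(0.113), np.float64(0.0876), np.float64(4.034), np.float64(0.2023), np.float64(0.1007), np.float64(-0.002)] 338
(array([ 0.5005, -0.2072]), np.float64(13.15), np.float64(0.1002), np.float64(0.01393663585430666), 1694)
```

```bash
cat > d.py <<'E'
import sys;from h import *
# d.py x y z yaw -> remaining units in tool axes (after yaw done)
x,y,z,w=map(float,sys.argv[1:]);s=r.get_state();p=s['tcp_pos'];yaw=s['eef_rot'][2]
def f(a):
    a=np.radians(a);d=[x-p[0],y-p[1]];return np.round([(d[0]*np.cos(a)+d[1]*np.sin(a))/.025,(d[0]*np.sin(a)-d[1]*np.cos(a))/.025,(p[2]-z)/.025],2)
print('t',s['time_s'],'p',p.round(4),'rot',s['eef_rot'].round(2),'F',s['contact_force'].round(1),'w',round(s['gripper_width'],4))
print('units now-yaw',f(yaw),'target-yaw',f(w),'yaw',round((yaw-w)/4,2))
E
python3 -m inch '[{"yaw":-0.93},{"yaw":-0.93},{"yaw":-0.93},{"yaw":-0.93},{"yaw":-0.93}]' 0.14 20
python3 d.py .537 .338 .16 4
```

```text
t 0.1 p [0.1687 0.6531 0.2367] rot [ 1.7991e+02 -1.0000e-02 -1.4490e+01] F [ 1.   0.5 -0. ] w 0.0876
units now-yaw [17.42  8.52  3.07] target-yaw [13.82 13.6   3.07] yaw -4.62validation failed for argument at $[0]...
```

```bash
python3 -m inch '[{"x":0,"y":0,"z":0,"yaw":-0.93},{"x":0,"y":0,"z":0,"yaw":-0.93},{"x":0,"y":0,"z":0,"yaw":-0.93},{"x":0,"y":0,"z":0,"yaw":-0.93},{"x":0,"y":0,"z":0,"yaw":-0.93}]' 0.14 20
python3 d.py .537 .338 .16 4
```

```text
time_s: 0.52
tcp_pos: [0.1684, 0.6518, 0.2338]
eef_rot: [179.6, 0.1, 4.8]
contact_force: [-0.7, -0.5, -0.5]
gripper_width: 0.0599
t 0.5167 p [0.1684 0.6518 0.2338] rot [1.7963e+02 9.0000e-02 4.7600e+00] F [-0.7 -0.5 -0.5] w 0.0599
units now-yaw [13.65 13.73  2.95] target-yaw [13.83 13.55  2.95] yaw 0.19
```

Tracking is good. Travel above tube a.

```bash
python3 -m inch '[{"x":1,"y":1,"z":0,"yaw":0.1},{"x":1,"y":1,"z":0,"yaw":0.1},{"x":1,"y":1,"z":0,"yaw":0},{"x":1,"y":1,"z":0,"yaw":0},{"x":1,"y":1,"z":0,"yaw":0}]'
python3 -m inch '[{"x":1,"y":1,"z":0,"yaw":0},{"x":1,"y":1,"z":0,"yaw":0},{"x":1,"y":1,"z":0,"yaw":0},{"x":1,"y":1,"z":0,"yaw":0},{"x":1,"y":1,"z":0,"yaw":0}]'
python3 d.py .537 .338 .16 4
```

```text
time_s: 0.93
tcp_pos: [0.3014, 0.5362, 0.2301]
eef_rot: [179.3, 0.2, 4.7]
contact_force: [0.0, 0.6, -0.3]
gripper_width: 0.0505
time_s: 1.35
tcp_pos: [0.4407, 0.4145, 0.2296]
eef_rot: [179.2, 0.3, 4.8]
contact_force: [1.2, 0.7, -0.1]
gripper_width: 0.0497
t 1.35 p [0.4407 0.4145 0.2296] rot [179.21   0.32   4.82] F [ 1.2  0.7 -0.1] w 0.0497
units now-yaw [3.58 3.37 2.79] target-yaw [3.63 3.32 2.79] yaw 0.2
```

```bash
python3 -m inch '[{"x":0.9,"y":0.85,"z":0.5,"yaw":0.1},{"x":0.9,"y":0.85,"z":0.5,"yaw":0.1},{"x":0.9,"y":0.85,"z":0.5,"yaw":0},{"x":0.9,"y":0.85,"z":0.5,"yaw":0},{"x":0,"y":0,"z":0,"yaw":0}]'
python3 d.py .537 .338 .16 4
```

```text
time_s: 1.77
tcp_pos: [0.544, 0.3267, 0.178]
eef_rot: [179.2, 0.3, 3.7]
contact_force: [-0.9, 1.1, -1.4]
gripper_width: 0.0501
t 1.7667 p [0.544  0.3267 0.178 ] rot [179.21   0.33   3.74] F [-0.9  1.1 -1.4] w 0.0501
units now-yaw [-0.25 -0.47  0.72] target-yaw [-0.25 -0.47  0.72] yaw -0.06
```

```bash
python3 -m inch '[{"x":-0.25,"y":-0.45,"z":0.5,"yaw":0},{"x":0,"y":0,"z":0.5,"yaw":0},{"x":0,"y":0,"z":0,"yaw":0},{"x":0,"y":0,"z":0,"yaw":0}]'
python3 d.py .537 .338 .079 4
python3 - <<'E'
from h import *
i,d,W=cloud("side");j,_,_=cloud("top")
cv2.imwrite("pics/s1.png",np.hstack([cv2.resize(i[60:220,190:360],None,fx=2.3,fy=2.3),cv2.resize(j[120:280,160:330],None,fx=2.3,fy=2.3)])[...,::-1])
E
```

```text
time_s: 2.1
tcp_pos: [0.5381, 0.3338, 0.1497]
eef_rot: [179.0, 0.5, 3.4]
contact_force: [-0.0, -0.0, 1.0]
gripper_width: 0.0502
t 2.1 p [0.5381 0.3338 0.1497] rot [179.04   0.51   3.38] F [-0. -0.  1.] w 0.0502
units now-yaw [-0.03 -0.17  2.83] target-yaw [-0.03 -0.17  2.83] yaw -0.15
```

View pics/s1.png

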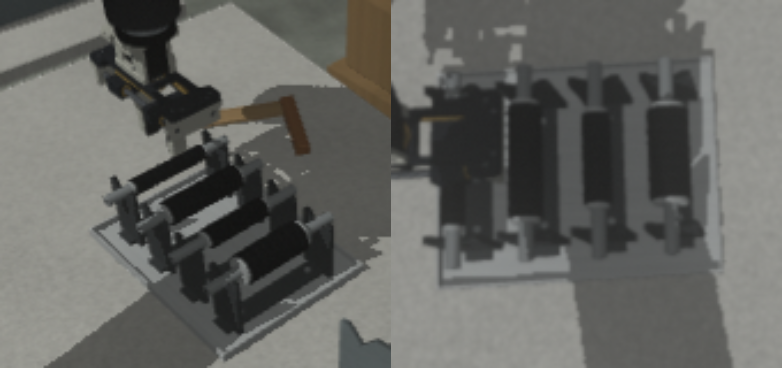

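The picture shows the gripper above the leftmost tube, jaws across it. Going down.

```bash
python3 -m inch '[{"x":0,"y":-0.17,"z":0.4,"yaw":-0.15},{"x":0,"y":0,"z":0.5,"yaw":0},{"x":0,"y":0,"z":0.5,"yaw":0},{"x":0,"y":0,"z":0,"yaw":0}]'
python3 d.py .537 .338 .079 4
python3 - <<'E'
from h import *
ci=r.camera_info("side");T=np.linalg.inv(np.array(ci["pose"]))
s=r.get_state();x,y,z=s['tcp_pos']
P=np.array([[x,y-.025,z-.011],[x,y+.025,z-.011],[x,y-.046,z-.011]])
print(cv2.projectPoints(P,cv2.Rodrigues(T[:3,:3])[0],T[:3,3],np.array(ci["mtx"]),np.array([ci["k1"],0,0,0.]))[0].reshape(-1,2))
i,_,_=cloud("side");cv2.imwrite("pics/s2.png",cv2.resize(i[90:200,210:330],None,fx=5,fy=5)[...,::-1])
E
```

```text
time_s: 2.53
tcp_pos: [0.5384, 0.3408, 0.1164]
eef_rot: [179.3, 0.2, 4.2]
contact_force: [-0.7, -0.2, 0.1]
gripper_width: 0.0501
t 2.5333 p [0.5384 0.3408 0.1164] rot [179.34   0.22   4.22] F [-0.7 -0.2  0.1] w 0.0501
units now-yaw [-0.06  0.11  1.5 ] target-yaw [-0.06  0.11  1.5 ] yaw 0.06
[[265.71828105 132.80266299]
 [257.67735665 125.11043637]
 [269.19324729 136.12683054]]
```

View pics/s2.png

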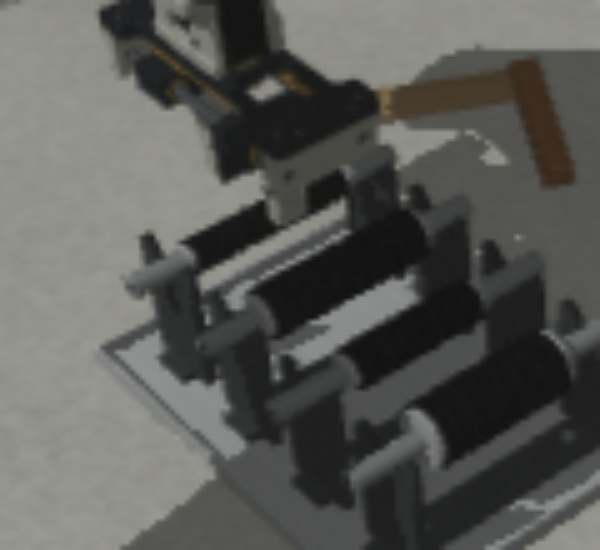

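The near finger tip is at crop (290,215), where the projection puts it, so it is clear of tube c. Descend and grip.

```bash
python3 -m inch '[{"x":-0.05,"y":0.1,"z":0.5,"yaw":0.05},{"x":0,"y":0,"z":0.5,"yaw":0},{"x":0,"y":0,"z":0.4,"yaw":0},{"x":0,"y":0,"z":0,"yaw":0},{"x":0,"y":0,"z":0,"yaw":0}]'
python3 d.py .537 .338 .079 4
python3 -m inch '[{"x":0,"y":0,"z":0,"yaw":0},{"x":0,"y":0,"z":0,"yaw":0},{"x":0,"y":0,"z":0,"yaw":0},{"x":0,"y":0,"z":0,"yaw":0},{"x":0,"y":0,"z":0,"yaw":0}]' -1 30
python3 d.py .537 .338 .079 4
```

```text
time_s: 3.0
tcp_pos: [0.5393, 0.3407, 0.084]
eef_rot: [179.5, -0.1, 4.2]
contact_force: [0.4, -0.8, -0.1]
gripper_width: 0.0501
t 3.0 p [0.5393 0.3407 0.084 ] rot [ 1.7953e+02 -1.0000e-01  4.2200e+00] F [ 0.4 -0.8 -0.1] w 0.0501
units now-yaw [-0.1  0.1  0.2] target-yaw [-0.1  0.1  0.2] yaw 0.05
time_s: 3.42
tcp_pos: [0.5401, 0.3384, 0.0858]
eef_rot: [179.3, -0.1, 4.3]
contact_force: [3.6, -4.7, -0.1]
gripper_width: 0.0233
t 3.4167 p [0.5401 0.3384 0.0858] rot [ 1.7929e+02 -9.0000e-02  4.2700e+00] F [ 3.6 -4.7 -0.1] w 0.0233
units now-yaw [-0.12  0.01  0.27] target-yaw [-0.12  0.01  0.27] yaw 0.07
```

```bash
python3 -m inch '[{"x":0,"y":0,"z":-0.4,"yaw":0},{"x":0,"y":0,"z":-0.7,"yaw":0},{"x":0,"y":0,"z":-1,"yaw":0},{"x":0,"y":0,"z":-0.9,"yaw":0},{"x":0,"y":0,"z":-0.4,"yaw":0}]'
python3 -m inch '[{"x":0,"y":0,"z":-0.1,"yaw":0},{"x":0,"y":0,"z":0,"yaw":0}]'
python3 d.py .4793 -.0969 .165 13.1
```

```text
time_s: 3.83
tcp_pos: [0.5379, 0.3364, 0.1712]
eef_rot: [179.0, 0.3, 4.1]
contact_force: [-0.0, 0.6, -2.1]
gripper_width: 0.0234
time_s: 4.0
tcp_pos: [0.5387, 0.3377, 0.1769]
eef_rot: [179.2, 0.1, 4.1]
contact_force: [1.2, 0.1, -2.8]
gripper_width: 0.0233
t 4.0 p [0.5387 0.3377 0.1769] rot [1.792e+02 1.100e-01 4.140e+00] F [ 1.2  0.1 -2.8] w 0.0233
units now-yaw [-3.62 17.17  0.48] target-yaw [-6.25 16.39  0.48] yaw -2.24
```

```bash
python3 -m inch '[{"x":-0.1,"y":0.5,"z":0,"yaw":0},{"x":-0.2,"y":1,"z":0,"yaw":0},{"x":-0.2,"y":1,"z":0,"yaw":0},{"x":-0.2,"y":1,"z":0,"yaw":0},{"x":-0.2,"y":1,"z":0,"yaw":0}]'
python3 -m inch '[{"x":-0.25,"y":1,"z":0,"yaw":0},{"x":-0.25,"y":1,"z":0,"yaw":0},{"x":-0.25,"y":1,"z":0,"yaw":0},{"x":-0.25,"y":1,"z":0,"yaw":0},{"x":-0.25,"y":1,"z":0,"yaw":0}]'
python3 -m inch '[{"x":-0.25,"y":1,"z":0,"yaw":-0.3},{"x":-0.25,"y":1,"z":0,"yaw":-0.5},{"x":-0.25,"y":0.9,"z":0,"yaw":-0.5},{"x":-0.2,"y":0.7,"z":0,"yaw":-0.5},{"x":0,"y":0.4,"z":0,"yaw":-0.2}]'
python3 -m inch '[{"x":0,"y":0,"z":0,"yaw":0},{"x":0,"y":0,"z":0,"yaw":0}]'
python3 d.py .4793 -.0969 .14 13.1
```

```text
time_s: 4.42
tcp_pos: [0.5213, 0.2219, 0.1718]
eef_rot: [179.0, 0.5, 4.4]
contact_force: [0.9, 0.6, -2.3]
gripper_width: 0.0232
time_s: 4.83
tcp_pos: [0.493, 0.0852, 0.1673]
eef_rot: [178.8, 1.1, 4.4]
contact_force: [0.1, -0.3, -2.5]
gripper_width: 0.0233
time_s: 5.25
tcp_pos: [0.4727, -0.0267, 0.1638]
eef_rot: [179.0, 1.8, 12.5]
contact_force: [0.0, 0.3, -2.2]
gripper_width: 0.0234
time_s: 5.42
tcp_pos: [0.4704, -0.0297, 0.1618]
eef_rot: [179.0, 2.0, 12.3]
contact_force: [-0.1, 0.7, -2.3]
gripper_width: 0.023
t 5.4167 p [ 0.4704 -0.0297  0.1618] rot [178.98   2.02  12.33] F [-0.1  0.7 -2.3] w 0.023
units now-yaw [-0.23  2.7   0.87] target-yaw [-0.26  2.7   0.87] yaw -0.19
```

```bash
python3 -m inch '[{"x":-0.05,"y":0.7,"z":0.2,"yaw":-0.15},{"x":-0.05,"y":0.9,"z":0.2,"yaw":0},{"x":-0.05,"y":0.7,"z":0,"yaw":0},{"x":0,"y":0.3,"z":0,"yaw":0},{"x":0,"y":0,"z":0,"yaw":0}]'
python3 -m inch '[{"x":0,"y":0,"z":0,"yaw":0}]'
python3 d.py .4793 -.0969 .105 13.1
```

```text
time_s: 5.83
tcp_pos: [0.4794, -0.0941, 0.1497]
eef_rot: [179.1, 2.2, 13.0]
contact_force: [-0.0, -1.1, -1.9]
gripper_width: 0.0233
time_s: 5.92
tcp_pos: [0.4791, -0.0938, 0.1492]
eef_rot: [179.1, 2.3, 12.9]
contact_force: [0.5, 0.0, -2.5]
gripper_width: 0.0231
t 5.9167 p [ 0.4791 -0.0938  0.1492] rot [179.08   2.29  12.92] F [ 0.5  0.  -2.5] w 0.0231
units now-yaw [-0.02  0.12  1.77] target-yaw [-0.02  0.12  1.77] yaw -0.04
```

```bash
python3 -m inch '[{"x":0,"y":0.12,"z":0.5,"yaw":-0.05},{"x":0,"y":0,"z":0.6,"yaw":0},{"x":0,"y":0,"z":0.45,"yaw":0},{"x":0,"y":0,"z":0,"yaw":0},{"x":0,"y":0,"z":0,"yaw":0}]'
python3 d.py .4793 -.0969 .0888 13.1
python3 - <<'E'
from h import *
i,d,W=cloud("side");j,_,_=cloud("top")
cv2.imwrite("pics/s3.png",np.hstack([cv2.resize(i[170:330,260:450],None,fx=2,fy=2.3),cv2.resize(j[130:290,310:500],None,fx=2,fy=2.3)])[...,::-1])
E
```

```text
time_s: 6.33
tcp_pos: [0.4791, -0.0936, 0.1097]
eef_rot: [179.1, 2.2, 13.2]
contact_force: [-0.1, -0.4, -1.9]
gripper_width: 0.0234
t 6.3333 p [ 0.4791 -0.0936  0.1097] rot [179.11   2.16  13.24] F [-0.1 -0.4 -1.9] w 0.0234
units now-yaw [-0.02  0.13  0.84] target-yaw [-0.02  0.13  0.84] yaw 0.04
```

View pics/s3.png

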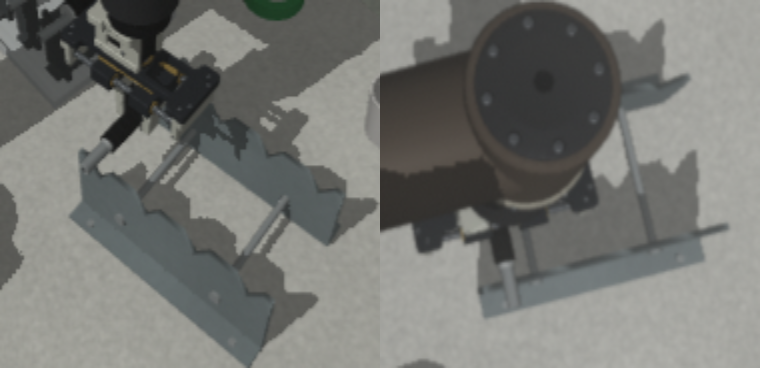

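The shaft stands over the leftmost notches, with its near end at side crop (95,160). Lowering to contact.

```bash
python3 -m inch '[{"x":0,"y":0.2,"z":0.25,"yaw":0},{"x":0,"y":0,"z":0.3,"yaw":0},{"x":0,"y":0,"z":0.15,"yaw":0},{"x":0,"y":0,"z":0,"yaw":0},{"x":0,"y":0,"z":0,"yaw":0}]'
python3 d.py .4793 -.0969 .0888 13.1
```

```text
time_s: 6.85
tcp_pos: [0.4818, -0.0987, 0.093]
eef_rot: [179.1, 1.9, 13.3]
contact_force: [-0.6, 0.5, -1.5]
gripper_width: 0.0231
t 6.85 p [ 0.4818 -0.0987  0.093 ] rot [179.09   1.86  13.3 ] F [-0.6  0.5 -1.5] w 0.0231
units now-yaw [-0.08 -0.09  0.17] target-yaw [-0.08 -0.09  0.17] yaw 0.05
```

```bash
python3 -m inch '[{"x":-0.1,"y":-0.05,"z":0.2,"yaw":0},{"x":0,"y":0,"z":0.05,"yaw":0},{"x":0,"y":0,"z":0,"yaw":0},{"x":0,"y":0,"z":0,"yaw":0}]'
python3 d.py .4793 -.0969 .0888 13.1
```

```text
time_s: 7.18
tcp_pos: [0.4804, -0.097, 0.0889]
eef_rot: [179.1, 1.6, 13.3]
contact_force: [-0.3, -0.1, -0.6]
gripper_width: 0.0231
t 7.1833 p [ 0.4804 -0.097   0.0889] rot [179.1    1.58  13.32] F [-0.3 -0.1 -0.6] w 0.0231
units now-yaw [-0.04 -0.02  0.  ] target-yaw [-0.04 -0.02  0.  ] yaw 0.06
```

```bash
python3 -m inch '[{"x":0,"y":0,"z":0.1,"yaw":0},{"x":0,"y":0,"z":0,"yaw":0}]'
python3 -m inch '[{"x":0,"y":0,"z":0,"yaw":0},{"x":0,"y":0,"z":0,"yaw":0},{"x":0,"y":0,"z":0,"yaw":0},{"x":0,"y":0,"z":0,"yaw":0},{"x":0,"y":0,"z":0,"yaw":0}]' 0.14
python3 -m inch '[{"x":0,"y":0,"z":-0.5,"yaw":0},{"x":0,"y":0,"z":-0.8,"yaw":0},{"x":0,"y":0,"z":-1,"yaw":0},{"x":0,"y":0,"z":-0.6,"yaw":0},{"x":0,"y":0,"z":0,"yaw":0}]'
python3 d.py .547 .263 .165 4
```

```text
time_s: 7.35
tcp_pos: [0.4806, -0.097, 0.0882]
eef_rot: [179.1, 1.5, 13.4]
contact_force: [-2.2, 0.5, -1.1]
gripper_width: 0.0233
time_s: 7.77
tcp_pos: [0.4811, -0.0973, 0.0882]
eef_rot: [179.0, 1.4, 13.4]
contact_force: [0.3, -0.6, -0.6]
gripper_width: 0.0481
time_s: 8.18
tcp_pos: [0.4813, -0.0963, 0.1613]
eef_rot: [179.0, 1.8, 13.3]
contact_force: [0.1, 0.4, 0.2]
gripper_width: 0.0503
t 8.1833 p [ 0.4813 -0.0963  0.1613] rot [179.02   1.78  13.33] F [0.1 0.4 0.2] w 0.0503
units now-yaw [  5.87 -13.38  -0.15] target-yaw [  3.63 -14.15  -0.15] yaw 2.33
```

```bash
python3 -m inch '[{"x":0.2,"y":-0.6,"z":0,"yaw":0.5},{"x":0.3,"y":-1,"z":0,"yaw":0.5},{"x":0.3,"y":-1,"z":0,"yaw":0.5},{"x":0.3,"y":-1,"z":0,"yaw":0.5},{"x":0.3,"y":-1,"z":0,"yaw":0.3}]' 0.18
python3 -m inch '[{"x":0.3,"y":-1,"z":-0.1,"yaw":0},{"x":0.3,"y":-1,"z":0,"yaw":0},{"x":0.3,"y":-1,"z":0,"yaw":0},{"x":0.3,"y":-1,"z":0,"yaw":0},{"x":0.3,"y":-1,"z":0,"yaw":0}]'
python3 d.py .547 .263 .16 4
```

```text
time_s: 8.6
tcp_pos: [0.4975, 0.0227, 0.1574]
eef_rot: [178.8, 1.5, 3.3]
contact_force: [0.5, -0.3, 0.5]
gripper_width: 0.0516
time_s: 9.02
tcp_pos: [0.5271, 0.1555, 0.1526]
eef_rot: [178.7, 1.7, 3.2]
contact_force: [0.2, -0.8, -0.5]
gripper_width: 0.0517
t 9.0167 p [0.5271 0.1555 0.1526] rot [178.7    1.68   3.15] F [ 0.2 -0.8 -0.5] w 0.0517
units now-yaw [ 1.03 -4.25 -0.29] target-yaw [ 1.09 -4.23 -0.29] yaw -0.21
```

```bash
python3 -m inch '[{"x":0.3,"y":-1,"z":0,"yaw":-0.1},{"x":0.3,"y":-1,"z":0,"yaw":-0.1},{"x":0.2,"y":-0.8,"z":0,"yaw":0},{"x":0.1,"y":-0.4,"z":0,"yaw":0},{"x":0,"y":0,"z":0,"yaw":0}]'
python3 -m inch '[{"x":0,"y":0,"z":0,"yaw":0}]'
python3 d.py .547 .263 .12 4
```

```text
time_s: 9.43
tcp_pos: [0.5448, 0.2448, 0.1453]
eef_rot: [178.6, 1.9, 4.1]
contact_force: [0.6, 0.2, -0.0]
gripper_width: 0.0519
time_s: 9.52
tcp_pos: [0.5444, 0.2449, 0.1445]
eef_rot: [178.5, 2.0, 4.1]
contact_force: [0.5, 0.2, 0.6]
gripper_width: 0.0519
t 9.5167 p [0.5444 0.2449 0.1445] rot [178.55   1.96   4.15] F [0.5 0.2 0.6] w 0.0519
units now-yaw [ 0.16 -0.72  0.98] target-yaw [ 0.15 -0.72  0.98] yaw 0.04
```

```bash
python3 -m inch '[{"x":0.1,"y":-0.5,"z":0,"yaw":0},{"x":0.05,"y":-0.3,"z":0,"yaw":0},{"x":0,"y":0,"z":0,"yaw":0},{"x":0,"y":0,"z":0,"yaw":0}]'
python3 d.py .547 .263 .12 4
```

```text
time_s: 9.85
tcp_pos: [0.5462, 0.2636, 0.1435]
eef_rot: [178.5, 2.0, 4.0]
contact_force: [-0.2, -1.0, -0.1]
gripper_width: 0.0516
t 9.85 p [0.5462 0.2636 0.1435] rot [178.5    2.03   3.99] F [-0.2 -1.  -0.1] w 0.0516
units now-yaw [0.03 0.03 0.94] target-yaw [0.03 0.03 0.94] yaw -0.0
```

Down 61 mm to z≈0.082, then grip.

```bash
python3 -m inch '[{"x":0,"y":0,"z":0.4,"yaw":0},{"x":0,"y":0,"z":0.6,"yaw":0},{"x":0,"y":0,"z":0.6,"yaw":0},{"x":0,"y":0,"z":0.5,"yaw":0},{"x":0,"y":0,"z":0.2,"yaw":0}]'
python3 -m inch '[{"x":0,"y":0,"z":0,"yaw":0},{"x":0,"y":0,"z":0,"yaw":0}]'
python3 d.py .547 .263 .082 4
python3 -m inch '[{"x":0,"y":0,"z":0,"yaw":0},{"x":0,"y":0,"z":0,"yaw":0},{"x":0,"y":0,"z":0,"yaw":0},{"x":0,"y":0,"z":0,"yaw":0},{"x":0,"y":0,"z":0,"yaw":0}]' -1 30
python3 d.py .547 .263 .082 4
```

```text
time_s: 10.27
tcp_pos: [0.5447, 0.2602, 0.0845]
eef_rot: [178.7, 1.8, 3.9]
contact_force: [-0.0, -0.4, -0.3]
gripper_width: 0.0515
time_s: 10.43
tcp_pos: [0.5438, 0.2586, 0.0827]
eef_rot: [178.6, 2.0, 3.8]
contact_force: [-0.3, 0.2, 1.0]
gripper_width: 0.0515
t 10.4333 p [0.5438 0.2586 0.0827] rot [178.58   1.97   3.81] F [-0.3  0.2  1. ] w 0.0515
units now-yaw [ 0.14 -0.17  0.03] target-yaw [ 0.14 -0.17  0.03] yaw -0.05
time_s: 10.85
tcp_pos: [0.5442, 0.2627, 0.0851]
eef_rot: [179.0, 1.8, 3.8]
contact_force: [-0.5, -1.1, -4.9]
gripper_width: 0.0354
t 10.85 p [0.5442 0.2627 0.0851] rot [179.01   1.76   3.82] F [-0.5 -1.1 -4.9] w 0.0354
units now-yaw [ 0.11 -0.    0.12] target-yaw [ 0.11 -0.    0.12] yaw -0.04
```

```bash
python3 -m inch '[{"x":0,"y":0,"z":-0.4,"yaw":0},{"x":0,"y":0,"z":-0.7,"yaw":0},{"x":0,"y":0,"z":-1,"yaw":0},{"x":0,"y":0,"z":-0.9,"yaw":0},{"x":0,"y":0,"z":-0.4,"yaw":0}]'
python3 -m inch '[{"x":0,"y":0,"z":-0.1,"yaw":0},{"x":0,"y":0,"z":0,"yaw":0}]'
python3 d.py .4911 -.1722 .165 13.1
```

```text
time_s: 11.27
tcp_pos: [0.5442, 0.2612, 0.1717]
eef_rot: [178.6, 2.2, 3.7]
contact_force: [0.8, 0.9, -2.7]
gripper_width: 0.0353
time_s: 11.43
tcp_pos: [0.5455, 0.2615, 0.1784]
eef_rot: [178.8, 2.0, 3.7]
contact_force: [0.3, 0.9, -3.7]
gripper_width: 0.0352
t 11.4333 p [0.5455 0.2615 0.1784] rot [178.77   1.99   3.73] F [ 0.3  0.9 -3.7] w 0.0352
units now-yaw [-3.3  17.17  0.54] target-yaw [-6.05 16.4   0.54] yaw -2.34
```

```bash
python3 -m inch '[{"x":-0.1,"y":0.5,"z":0,"yaw":0},{"x":-0.2,"y":1,"z":0,"yaw":0},{"x":-0.2,"y":1,"z":0,"yaw":0},{"x":-0.2,"y":1,"z":0,"yaw":0},{"x":-0.2,"y":1,"z":0,"yaw":0}]'
python3 -m inch '[{"x":-0.2,"y":1,"z":0,"yaw":0},{"x":-0.2,"y":1,"z":0,"yaw":0},{"x":-0.2,"y":1,"z":-0.1,"yaw":0},{"x":-0.2,"y":1,"z":0,"yaw":0},{"x":-0.2,"y":1,"z":0,"yaw":0}]'
python3 -m inch '[{"x":-0.2,"y":1,"z":0,"yaw":-0.3},{"x":-0.2,"y":1,"z":-0.1,"yaw":-0.5},{"x":-0.2,"y":1,"z":0,"yaw":-0.5},{"x":-0.2,"y":1,"z":0,"yaw":-0.5},{"x":-0.1,"y":1,"z":0,"yaw":-0.2}]'
python3 -m inch '[{"x":-0.1,"y":0.7,"z":0,"yaw":-0.1},{"x":0,"y":0.3,"z":0,"yaw":0},{"x":0,"y":0,"z":0,"yaw":0},{"x":0,"y":0,"z":0,"yaw":0}]'
python3 d.py .4911 -.1722 .14 13.1
```

```text
time_s: 11.85
tcp_pos: [0.528, 0.1451, 0.1776]
eef_rot: [178.6, 2.3, 4.0]
contact_force: [1.4, 0.3, -3.3]
gripper_width: 0.0355
time_s: 12.27
tcp_pos: [0.5051, 0.0089, 0.1795]
eef_rot: [178.5, 2.8, 3.9]
contact_force: [0.3, -0.7, -3.7]
gripper_width: 0.0355
time_s: 12.68
tcp_pos: [0.4907, -0.1264, 0.1824]
eef_rot: [178.9, 3.5, 12.2]
contact_force: [0.9, 0.3, -4.5]
gripper_width: 0.0354
time_s: 13.02
tcp_pos: [0.4889, -0.1581, 0.1798]
eef_rot: [179.0, 4.0, 12.3]
contact_force: [-0.0, 0.6, -4.3]
gripper_width: 0.0354
t 13.0167 p [ 0.4889 -0.1581  0.1798] rot [179.03   3.95  12.28] F [-0.   0.6 -4.3] w 0.0354
units now-yaw [-0.03  0.57  1.59] target-yaw [-0.04  0.57  1.59] yaw -0.21
```

```bash
python3 -m inch '[{"x":0,"y":0.4,"z":0.4,"yaw":-0.2},{"x":0.05,"y":0.2,"z":0.6,"yaw":0},{"x":0.05,"y":0,"z":0.5,"yaw":0},{"x":0,"y":0,"z":0.1,"yaw":0},{"x":0,"y":0,"z":0,"yaw":0}]'
python3 d.py .4911 -.1722 .11 13.1
```

```text
time_s: 13.43
tcp_pos: [0.4911, -0.1711, 0.1378]
eef_rot: [179.1, 4.0, 13.2]
contact_force: [0.4, 1.2, -3.5]
gripper_width: 0.0353
t 13.4333 p [ 0.4911 -0.1711  0.1378] rot [179.13   4.01  13.19] F [ 0.4  1.2 -3.5] w 0.0353
units now-yaw [-0.01  0.04  1.11] target-yaw [-0.01  0.04  1.11] yaw 0.02
```

```bash
python3 -m inch '[{"x":0.05,"y":0.05,"z":0.4,"yaw":0},{"x":0.05,"y":0,"z":0.5,"yaw":0},{"x":0,"y":0,"z":0.3,"yaw":0},{"x":0,"y":0,"z":0,"yaw":0},{"x":0,"y":0,"z":0,"yaw":0}]'
python3 d.py .4911 -.1722 .0879 13.1
```

```text
time_s: 13.85
tcp_pos: [0.4932, -0.1708, 0.1073]
eef_rot: [179.1, 3.9, 13.4]
contact_force: [0.6, 0.1, -3.9]
gripper_width: 0.0352
t 13.85 p [ 0.4932 -0.1708  0.1073] rot [179.09   3.89  13.38] F [ 0.6  0.1 -3.9] w 0.0352
units now-yaw [-0.1   0.04  0.77] target-yaw [-0.1   0.04  0.77] yaw 0.07
```

```bash
python3 -m inch '[{"x":-0.1,"y":0.1,"z":0.3,"yaw":0.1},{"x":0,"y":0,"z":0.25,"yaw":0},{"x":0,"y":0,"z":0.1,"yaw":0},{"x":0,"y":0,"z":0,"yaw":0},{"x":0,"y":0,"z":0,"yaw":0}]'
python3 d.py .4911 -.1722 .0879 13.1
python3 - <<'E'
from h import *
i,d,W=cloud("side");j,_,_=cloud("top")
cv2.imwrite("pics/s4.png",np.hstack([cv2.resize(i[170:330,260:450],None,fx=2,fy=2.3),cv2.resize(j[130:290,310:500],None,fx=2,fy=2.3)])[...,::-1])
E
```

```text
time_s: 14.27
tcp_pos: [0.4913, -0.1745, 0.0912]
eef_rot: [179.0, 3.7, 13.0]
contact_force: [-1.0, 1.3, -2.7]
gripper_width: 0.0356
t 14.2667 p [ 0.4913 -0.1745  0.0912] rot [179.02   3.71  12.97] F [-1.   1.3 -2.7] w 0.0356
units now-yaw [ 0.01 -0.09  0.13] target-yaw [ 0.01 -0.09  0.13] yaw -0.03
```

View pics/s4.png

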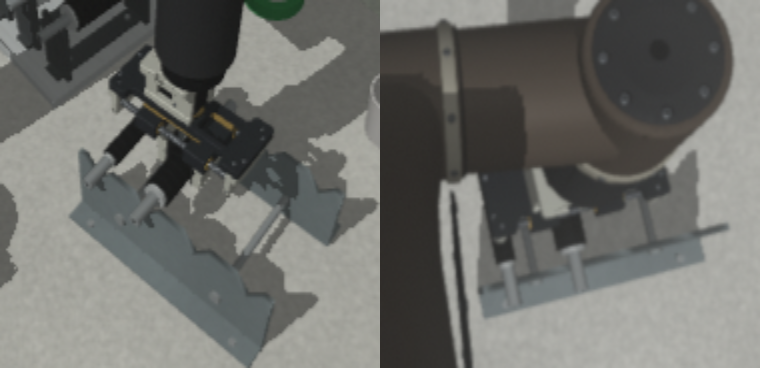

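Tube a rests in the first notches (near shaft end at side crop (95,180)) and c is in the second (135,215). Seat, release and retreat.

```bash
python3 -m inch '[{"x":0,"y":-0.1,"z":0.15,"yaw":0},{"x":0,"y":0,"z":0.1,"yaw":0},{"x":0,"y":0,"z":0,"yaw":0},{"x":0,"y":0,"z":0,"yaw":0}]'
python3 d.py .4911 -.1722 .0879 13.1
```

```text
time_s: 14.7
tcp_pos: [0.4914, -0.1725, 0.0872]
eef_rot: [178.9, 3.6, 13.0]
contact_force: [-0.1, 0.4, -1.0]
gripper_width: 0.0355
t 14.7 p [ 0.4914 -0.1725  0.0872] rot [178.9    3.57  13.02] F [-0.1  0.4 -1. ] w 0.0355
units now-yaw [-0.01 -0.01 -0.03] target-yaw [-0.01 -0.01 -0.03] yaw -0.02
```

```bash
python3 -m inch '[{"x":0,"y":0,"z":0.1,"yaw":0},{"x":0,"y":0,"z":0,"yaw":0}]'
python3 -m inch '[{"x":0,"y":0,"z":0,"yaw":0},{"x":0,"y":0,"z":0,"yaw":0},{"x":0,"y":0,"z":0,"yaw":0},{"x":0,"y":0,"z":0,"yaw":0},{"x":0,"y":0,"z":0,"yaw":0}]' 0.18
python3 -m inch '[{"x":0,"y":0,"z":-0.5,"yaw":0},{"x":0,"y":0,"z":-0.8,"yaw":0},{"x":0,"y":0,"z":-1,"yaw":0},{"x":0,"y":0,"z":-0.6,"yaw":0},{"x":0,"y":0,"z":-0.2,"yaw":0}]'
python3 d.py .5513 .187 .165 4
```

```text
time_s: 14.87
tcp_pos: [0.4915, -0.1725, 0.087]
eef_rot: [178.8, 3.5, 13.1]
contact_force: [-1.8, 0.4, -2.3]
gripper_width: 0.035
time_s: 15.28
tcp_pos: [0.493, -0.1726, 0.0873]
eef_rot: [178.8, 3.4, 13.1]
contact_force: [0.3, -0.1, -0.2]
gripper_width: 0.051
time_s: 15.7
tcp_pos: [0.4955, -0.1702, 0.1645]
eef_rot: [178.9, 3.8, 13.1]
contact_force: [-0.1, -0.3, 0.4]
gripper_width: 0.0518
t 15.7 p [ 0.4955 -0.1702  0.1645] rot [178.86   3.75  13.07] F [-0.1 -0.3  0.4] w 0.0518
units now-yaw [  5.41 -13.41  -0.02] target-yaw [  3.22 -14.1   -0.02] yaw 2.27
```

```bash
python3 -m inch '[{"x":0.2,"y":-0.6,"z":0,"yaw":0.5},{"x":0.3,"y":-1,"z":-0.1,"yaw":0.5},{"x":0.3,"y":-1,"z":0,"yaw":0.5},{"x":0.3,"y":-1,"z":-0.1,"yaw":0.4},{"x":0.25,"y":-1,"z":0,"yaw":0.2}]' 0.1
python3 -m inch '[{"x":0.25,"y":-1,"z":-0.1,"yaw":0},{"x":0.25,"y":-1,"z":0,"yaw":0},{"x":0.25,"y":-1,"z":-0.1,"yaw":0},{"x":0.25,"y":-1,"z":0,"yaw":0},{"x":0.25,"y":-1,"z":-0.1,"yaw":0}]'
python3 -m inch '[{"x":0.2,"y":-1,"z":0,"yaw":0},{"x":0.2,"y":-1,"z":0,"yaw":0},{"x":0.2,"y":-0.8,"z":0,"yaw":0},{"x":0,"y":-0.4,"z":0,"yaw":0},{"x":0,"y":0,"z":0,"yaw":0}]'
python3 -m inch '[{"x":0,"y":0,"z":0,"yaw":0}]'
python3 d.py .5513 .187 .14 4
```

```text
time_s: 16.12
tcp_pos: [0.512, -0.0512, 0.1644]
eef_rot: [178.3, 3.4, 3.9]
contact_force: [0.1, -0.5, -0.0]
gripper_width: 0.0482
time_s: 16.53
tcp_pos: [0.5337, 0.0817, 0.1625]
eef_rot: [178.3, 3.6, 3.7]
contact_force: [-0.2, 0.1, -0.6]
gripper_width: 0.0483
time_s: 16.95
tcp_pos: [0.5433, 0.1706, 0.1549]
eef_rot: [178.2, 3.7, 3.9]
contact_force: [-0.5, -0.8, 0.4]
gripper_width: 0.048
time_s: 17.03
tcp_pos: [0.5429, 0.1707, 0.1541]
eef_rot: [178.2, 3.8, 3.9]
contact_force: [0.5, -0.5, -0.4]
gripper_width: 0.048
t 17.0333 p [0.5429 0.1707 0.1541] rot [178.16   3.78   3.93] F [ 0.5 -0.5 -0.4] w 0.048
units now-yaw [ 0.38 -0.63  0.56] target-yaw [ 0.38 -0.63  0.56] yaw -0.02
```

```bash
python3 -m inch '[{"x":0.3,"y":-0.45,"z":0.1,"yaw":0},{"x":0.15,"y":-0.25,"z":0.3,"yaw":0},{"x":0.05,"y":0,"z":0.3,"yaw":0},{"x":0,"y":0,"z":0,"yaw":0},{"x":0,"y":0,"z":0,"yaw":0}]'
python3 d.py .5513 .187 .082 4
```

```text
time_s: 17.45
tcp_pos: [0.5529, 0.1861, 0.1324]
eef_rot: [178.1, 3.9, 3.8]
contact_force: [-0.3, -0.0, -0.1]
gripper_width: 0.0484
t 17.45 p [0.5529 0.1861 0.1324] rot [178.11   3.89   3.76] F [-0.3 -0.  -0.1] w 0.0484
units now-yaw [-0.06 -0.04  2.02] target-yaw [-0.06 -0.04  2.02] yaw -0.06
```

```bash
python3 -m inch '[{"x":0,"y":-0.1,"z":0.4,"yaw":-0.05},{"x":0.03,"y":-0.05,"z":0.5,"yaw":0},{"x":0.03,"y":-0.05,"z":0.5,"yaw":0},{"x":0.03,"y":-0.05,"z":0.4,"yaw":0},{"x":0,"y":0,"z":0.1,"yaw":0}]'
python3 -m inch '[{"x":0,"y":0,"z":0,"yaw":0},{"x":0,"y":0,"z":0,"yaw":0}]'
python3 d.py .5513 .187 .082 4
python3 -m inch '[{"x":0,"y":0,"z":0,"yaw":0},{"x":0,"y":0,"z":0,"yaw":0},{"x":0,"y":0,"z":0,"yaw":0},{"x":0,"y":0,"z":0,"yaw":0},{"x":0,"y":0,"z":0,"yaw":0}]' -1 30
python3 d.py .5513 .187 .082 4
```

```text
time_s: 17.87
tcp_pos: [0.5515, 0.1894, 0.0819]
eef_rot: [178.2, 3.8, 3.9]
contact_force: [-0.8, -0.3, -0.2]
gripper_width: 0.0483
time_s: 18.03
tcp_pos: [0.5508, 0.1888, 0.0808]
eef_rot: [178.1, 3.9, 3.9]
contact_force: [-0.1, -0.6, -0.4]
gripper_width: 0.0481
t 18.0333 p [0.5508 0.1888 0.0808] rot [178.12   3.91   3.86] F [-0.1 -0.6 -0.4] w 0.0481
units now-yaw [ 0.01  0.07 -0.05] target-yaw [ 0.01  0.07 -0.05] yaw -0.04
time_s: 18.45
tcp_pos: [0.5515, 0.186, 0.0829]
eef_rot: [177.9, 3.9, 3.9]
contact_force: [-0.8, 0.5, -2.8]
gripper_width: 0.0291
t 18.45 p [0.5515 0.186  0.0829] rot [177.92   3.88   3.88] F [-0.8  0.5 -2.8] w 0.0291
units now-yaw [-0.   -0.04  0.04] target-yaw [-0.   -0.04  0.04] yaw -0.03
```

```bash
python3 -m inch '[{"x":0,"y":0,"z":-0.4,"yaw":0},{"x":0,"y":0,"z":-0.7,"yaw":0},{"x":0,"y":0,"z":-1,"yaw":0},{"x":0,"y":0,"z":-0.9,"yaw":0},{"x":0,"y":0,"z":-0.4,"yaw":0}]'
python3 -m inch '[{"x":0,"y":0,"z":-0.1,"yaw":0},{"x":0,"y":0,"z":0,"yaw":0}]'
python3 d.py .5112 -.246 .165 13.1
```

```text
time_s: 18.87
tcp_pos: [0.555, 0.1887, 0.1703]
eef_rot: [177.8, 4.2, 3.8]
contact_force: [0.3, 0.4, -2.5]
gripper_width: 0.0291
time_s: 19.03
tcp_pos: [0.5567, 0.1903, 0.1773]
eef_rot: [178.0, 3.9, 3.8]
contact_force: [0.8, -0.2, -2.4]
gripper_width: 0.0291
t 19.0333 p [0.5567 0.1903 0.1773] rot [178.04   3.9    3.84] F [ 0.8 -0.2 -2.4] w 0.0291
units now-yaw [-2.98 17.29  0.49] target-yaw [-5.73 16.58  0.49] yaw -2.32
```

```bash
python3 -m inch '[{"x":-0.1,"y":0.5,"z":0,"yaw":0},{"x":-0.2,"y":1,"z":0,"yaw":0},{"x":-0.2,"y":1,"z":0,"yaw":0},{"x":-0.2,"y":1,"z":0,"yaw":0},{"x":-0.2,"y":1,"z":0,"yaw":0}]'
python3 -m inch '[{"x":-0.2,"y":1,"z":0,"yaw":0},{"x":-0.2,"y":1,"z":0,"yaw":0},{"x":-0.2,"y":1,"z":0,"yaw":0},{"x":-0.2,"y":1,"z":0,"yaw":0},{"x":-0.2,"y":1,"z":0,"yaw":0}]'
python3 -m inch '[{"x":-0.2,"y":1,"z":0,"yaw":-0.3},{"x":-0.2,"y":1,"z":0,"yaw":-0.5},{"x":-0.2,"y":1,"z":0,"yaw":-0.5},{"x":-0.2,"y":1,"z":0,"yaw":-0.5},{"x":-0.1,"y":1,"z":0,"yaw":-0.3}]'
python3 -m inch '[{"x":0,"y":0.8,"z":0,"yaw":-0.1},{"x":0,"y":0.4,"z":0,"yaw":0},{"x":0,"y":0,"z":0,"yaw":0},{"x":0,"y":0,"z":0,"yaw":0}]'
python3 d.py .5112 -.246 .14 13.1
```

```text
time_s: 19.45
tcp_pos: [0.5398, 0.0759, 0.1792]
eef_rot: [178.1, 4.1, 4.2]
contact_force: [0.4, -0.7, -2.5]
gripper_width: 0.0293
time_s: 19.87
tcp_pos: [0.5181, -0.0585, 0.1811]
eef_rot: [178.0, 4.6, 4.2]
contact_force: [1.2, 0.2, -2.0]
gripper_width: 0.029
time_s: 20.28
tcp_pos: [0.5054, -0.1923, 0.1828]
eef_rot: [178.9, 5.3, 12.9]
contact_force: [-0.3, -0.2, -1.8]
gripper_width: 0.0294
time_s: 20.62
tcp_pos: [0.5082, -0.2276, 0.1798]
eef_rot: [179.1, 5.6, 13.0]
contact_force: [-1.0, -0.6, -1.3]
gripper_width: 0.0292
t 20.6167 p [ 0.5082 -0.2276  0.1798] rot [179.13   5.61  13.05] F [-1.  -0.6 -1.3] w 0.0292
units now-yaw [-0.05  0.74  1.59] target-yaw [-0.05  0.74  1.59] yaw -0.01
```

```bash
python3 -m inch '[{"x":0,"y":0.5,"z":0.2,"yaw":0},{"x":0.05,"y":0.3,"z":0.5,"yaw":0},{"x":0.05,"y":0,"z":0.5,"yaw":0},{"x":0.03,"y":0,"z":0.3,"yaw":0},{"x":0,"y":0,"z":0,"yaw":0}]'
python3 -m inch '[{"x":0,"y":0,"z":0,"yaw":0}]'
python3 d.py .5112 -.246 .11 13.1
```

```text
time_s: 21.03
tcp_pos: [0.5121, -0.2462, 0.1397]
eef_rot: [179.2, 5.6, 13.2]
contact_force: [-0.2, -0.1, -2.2]
gripper_width: 0.0293
time_s: 21.12
tcp_pos: [0.5119, -0.2458, 0.1394]
eef_rot: [179.2, 5.7, 13.2]
contact_force: [0.1, 0.2, -1.5]
gripper_width: 0.0293
t 21.1167 p [ 0.5119 -0.2458  0.1394] rot [179.21   5.68  13.23] F [ 0.1  0.2 -1.5] w 0.0293
units now-yaw [-0.03  0.    1.17] target-yaw [-0.03  0.    1.17] yaw 0.03
```

```bash
python3 -m inch '[{"x":0.05,"y":0,"z":0.5,"yaw":0},{"x":0.05,"y":0,"z":0.5,"yaw":0},{"x":0.02,"y":0,"z":0.35,"yaw":0},{"x":0,"y":0,"z":0,"yaw":0},{"x":0,"y":0,"z":0,"yaw":0}]'
python3 d.py .5112 -.246 .0857 13.1
python3 -m inch '[{"x":0,"y":0,"z":0.25,"yaw":0},{"x":0,"y":0,"z":0.25,"yaw":0},{"x":0,"y":0,"z":0.1,"yaw":0},{"x":0,"y":0,"z":0,"yaw":0},{"x":0,"y":0,"z":0,"yaw":0}]'
python3 d.py .5112 -.246 .0857 13.1
```

```text
time_s: 21.53
tcp_pos: [0.5137, -0.245, 0.1071]
eef_rot: [179.1, 5.5, 13.4]
contact_force: [-0.1, -0.6, -2.5]
gripper_width: 0.0295
t 21.5333 p [ 0.5137 -0.245   0.1071] rot [179.1    5.49  13.43] F [-0.1 -0.6 -2.5] w 0.0295
units now-yaw [-0.11  0.02  0.86] target-yaw [-0.11  0.02  0.86] yaw 0.08
time_s: 21.95
tcp_pos: [0.5135, -0.2456, 0.0928]
eef_rot: [179.0, 5.3, 13.5]
contact_force: [0.1, -0.2, -1.7]
gripper_width: 0.0293
t 21.95 p [ 0.5135 -0.2456  0.0928] rot [179.02   5.34  13.47] F [ 0.1 -0.2 -1.7] w 0.0293
units now-yaw [-0.09 -0.    0.29] target-yaw [-0.09 -0.    0.29] yaw 0.09
```

```bash
python3 -m inch '[{"x":-0.08,"y":0,"z":0.2,"yaw":0.1},{"x":0,"y":0,"z":0.2,"yaw":0},{"x":0,"y":0,"z":0.05,"yaw":0},{"x":0,"y":0,"z":0,"yaw":0},{"x":0,"y":0,"z":0,"yaw":0}]'
python3 d.py .5112 -.246 .0857 13.1
```

```text
time_s: 22.37
tcp_pos: [0.5114, -0.2459, 0.0848]
eef_rot: [178.9, 5.1, 13.1]
contact_force: [0.3, -0.2, -1.1]
gripper_width: 0.0295
t 22.3667 p [ 0.5114 -0.2459  0.0848] rot [178.91   5.14  13.08] F [ 0.3 -0.2 -1.1] w 0.0295
units now-yaw [-0.01  0.   -0.03] target-yaw [-0.01  0.   -0.03] yaw -0.01
```

```bash
python3 -m inch '[{"x":0,"y":0,"z":0.05,"yaw":0},{"x":0,"y":0,"z":0,"yaw":0},{"x":0,"y":0,"z":0,"yaw":0},{"x":0,"y":0,"z":0,"yaw":0},{"x":0,"y":0,"z":0,"yaw":0}]' 0.12
python3 -m inch '[{"x":0,"y":0,"z":0,"yaw":0},{"x":0,"y":0,"z":-0.5,"yaw":0},{"x":0,"y":0,"z":-0.8,"yaw":0},{"x":0,"y":0,"z":-1,"yaw":0},{"x":0,"y":0,"z":-0.8,"yaw":0}]'
python3 -m inch '[{"x":0,"y":0,"z":-0.3,"yaw":0}]' 0.34
python3 d.py .5567 .111 .165 4
```

```text
time_s: 22.78
tcp_pos: [0.5116, -0.2466, 0.0833]
eef_rot: [178.9, 5.1, 13.1]
contact_force: [0.1, -0.2, -0.5]
gripper_width: 0.0487
time_s: 23.2
tcp_pos: [0.5145, -0.2432, 0.1575]
eef_rot: [179.1, 5.7, 13.0]
contact_force: [0.7, -0.4, -0.3]
gripper_width: 0.0494
time_s: 23.28
tcp_pos: [0.5166, -0.2432, 0.1677]
eef_rot: [179.0, 5.5, 13.0]
contact_force: [0.6, -0.2, 0.8]
gripper_width: 0.0524
t 23.2833 p [ 0.5166 -0.2432  0.1677] rot [179.01   5.52  13.01] F [ 0.6 -0.2  0.8] w 0.0524
units now-yaw [  4.75 -13.44   0.11] target-yaw [  2.59 -14.02   0.11] yaw 2.25
```

```bash
python3 -m inch '[{"x":0.2,"y":-0.6,"z":0,"yaw":0.5},{"x":0.25,"y":-1,"z":-0.1,"yaw":0.5},{"x":0.25,"y":-1,"z":0,"yaw":0.5},{"x":0.25,"y":-1,"z":0,"yaw":0.4},{"x":0.2,"y":-1,"z":0,"yaw":0.2}]'
python3 -m inch '[{"x":0.2,"y":-1,"z":-0.1,"yaw":0},{"x":0.2,"y":-1,"z":0,"yaw":0},{"x":0.2,"y":-1,"z":-0.1,"yaw":0},{"x":0.2,"y":-1,"z":0,"yaw":0},{"x":0.2,"y":-1,"z":0,"yaw":0}]'
python3 -m inch '[{"x":0.2,"y":-1,"z":0,"yaw":0},{"x":0.2,"y":-1,"z":0,"yaw":0},{"x":0.2,"y":-0.8,"z":0,"yaw":0},{"x":0.1,"y":-0.7,"z":0,"yaw":0},{"x":0,"y":-0.2,"z":0,"yaw":0}]'
python3 -m inch '[{"x":0,"y":0,"z":0,"yaw":0},{"x":0,"y":0,"z":0,"yaw":0}]'
python3 d.py .5567 .111 .14 4
```

```text
time_s: 23.7
tcp_pos: [0.5285, -0.1254, 0.1661]
eef_rot: [178.1, 5.0, 3.8]
contact_force: [0.7, 0.6, -1.3]
gripper_width: 0.0583
time_s: 24.12
tcp_pos: [0.544, 0.0071, 0.1623]
eef_rot: [178.1, 5.1, 3.6]
contact_force: [0.2, -0.1, -0.1]
gripper_width: 0.0585
time_s: 24.53
tcp_pos: [0.5548, 0.1084, 0.1545]
eef_rot: [178.1, 5.2, 3.8]
contact_force: [0.2, -0.4, 0.8]
gripper_width: 0.0587
time_s: 24.7
tcp_pos: [0.5543, 0.1094, 0.1533]
eef_rot: [178.1, 5.3, 3.9]
contact_force: [-0.5, -0.3, -0.1]
gripper_width: 0.0584
t 24.7 p [0.5543 0.1094 0.1533] rot [178.1    5.32   3.88] F [-0.5 -0.3 -0.1] w 0.0584
units now-yaw [ 0.1  -0.06  0.53] target-yaw [ 0.1  -0.06  0.53] yaw -0.03
```

```bash
python3 -m inch '[{"x":0.1,"y":-0.1,"z":0.4,"yaw":0},{"x":0.05,"y":-0.03,"z":0.4,"yaw":0},{"x":0.05,"y":0,"z":0.1,"yaw":0},{"x":0,"y":0,"z":0,"yaw":0},{"x":0,"y":0,"z":0,"yaw":0}]'
python3 d.py .5567 .111 .083 4
```

```text
time_s: 25.12
tcp_pos: [0.5562, 0.1087, 0.1269]
eef_rot: [178.1, 5.4, 3.7]
contact_force: [0.2, 0.6, -0.5]
gripper_width: 0.0584
t 25.1167 p [0.5562 0.1087 0.1269] rot [178.06   5.43   3.67] F [ 0.2  0.6 -0.5] w 0.0584
units now-yaw [ 0.02 -0.09  1.75] target-yaw [ 0.03 -0.09  1.75] yaw -0.08
```

```bash
python3 -m inch '[{"x":0.03,"y":-0.13,"z":0.3,"yaw":-0.08},{"x":0.03,"y":-0.03,"z":0.5,"yaw":0},{"x":0.03,"y":-0.03,"z":0.5,"yaw":0},{"x":0.03,"y":-0.03,"z":0.25,"yaw":0},{"x":0,"y":0,"z":0,"yaw":0}]'
python3 -m inch '[{"x":0,"y":0,"z":0,"yaw":0},{"x":0,"y":0,"z":0,"yaw":0}]'
python3 d.py .5567 .111 .083 4
python3 -m inch '[{"x":0,"y":0,"z":0,"yaw":0},{"x":0,"y":0,"z":0,"yaw":0},{"x":0,"y":0,"z":0,"yaw":0},{"x":0,"y":0,"z":0,"yaw":0},{"x":0,"y":0,"z":0,"yaw":0}]' -1 30
python3 d.py .5567 .111 .083 4
```

```text
time_s: 25.53
tcp_pos: [0.5561, 0.1125, 0.0861]
eef_rot: [178.1, 5.3, 4.0]
contact_force: [0.7, -1.0, -0.2]
gripper_width: 0.0587
time_s: 25.7
tcp_pos: [0.5561, 0.1125, 0.086]
eef_rot: [178.1, 5.3, 4.0]
contact_force: [0.2, 0.4, -1.0]
gripper_width: 0.0591
t 25.7 p [0.5561 0.1125 0.086 ] rot [178.12   5.34   3.97] F [ 0.2  0.4 -1. ] w 0.0591
units now-yaw [0.02 0.06 0.12] target-yaw [0.02 0.06 0.12] yaw -0.01
time_s: 26.12
tcp_pos: [0.5566, 0.1105, 0.088]
eef_rot: [178.0, 5.3, 4.0]
contact_force: [-0.1, 1.0, -2.8]
gripper_width: 0.0435
t 26.1167 p [0.5566 0.1105 0.088 ] rot [177.99   5.29   3.99] F [-0.1  1.  -2.8] w 0.0435
units now-yaw [ 0.   -0.02  0.2 ] target-yaw [ 0.   -0.02  0.2 ] yaw -0.0
```

```bash
python3 -m inch '[{"x":0,"y":0,"z":-0.4,"yaw":0},{"x":0,"y":0,"z":-0.7,"yaw":0},{"x":0,"y":0,"z":-1,"yaw":0},{"x":0,"y":0,"z":-0.9,"yaw":0},{"x":0,"y":0,"z":-0.4,"yaw":0}]'
python3 -m inch '[{"x":0,"y":0,"z":-0.1,"yaw":0},{"x":0,"y":0,"z":0,"yaw":0}]'
python3 d.py .5284 -.3198 .165 13.1
python3 -m inch '[{"x":-0.1,"y":0.5,"z":0,"yaw":0},{"x":-0.2,"y":1,"z":0,"yaw":0},{"x":-0.2,"y":1,"z":0,"yaw":0},{"x":-0.2,"y":1,"z":0,"yaw":0},{"x":-0.2,"y":1,"z":0,"yaw":0}]'
python3 -m inch '[{"x":-0.15,"y":1,"z":0,"yaw":0},{"x":-0.15,"y":1,"z":0,"yaw":0},{"x":-0.15,"y":1,"z":0,"yaw":0},{"x":-0.15,"y":1,"z":0,"yaw":0},{"x":-0.15,"y":1,"z":0,"yaw":0}]'
python3 d.py .5284 -.3198 .165 13.1
```

```text
time_s: 26.53
tcp_pos: [0.5617, 0.1138, 0.1743]
eef_rot: [177.9, 5.8, 3.9]
contact_force: [0.0, -0.0, -2.4]
gripper_width: 0.0434
time_s: 26.7
tcp_pos: [0.5634, 0.115, 0.1808]
eef_rot: [178.1, 5.4, 4.0]
contact_force: [-0.3, 1.1, -3.4]
gripper_width: 0.0433
t 26.7 p [0.5634 0.115  0.1808] rot [178.07   5.44   3.95] F [-0.3  1.1 -3.4] w 0.0433
units now-yaw [-2.6  17.26  0.63] target-yaw [-5.31 16.62  0.63] yaw -2.29
time_s: 27.12
tcp_pos: [0.5468, 0.0008, 0.1831]
eef_rot: [178.1, 5.7, 4.3]
contact_force: [0.7, 0.9, -2.7]
gripper_width: 0.0434
time_s: 27.53
tcp_pos: [0.5317, -0.1327, 0.1845]
eef_rot: [178.2, 6.2, 4.3]
contact_force: [0.6, 0.7, -3.2]
gripper_width: 0.0436
t 27.5333 p [ 0.5317 -0.1327  0.1845] rot [178.18   6.22   4.33] F [ 0.6  0.7 -3.2] w 0.0436
units now-yaw [-0.69  7.45  0.78] target-yaw [-1.82  7.26  0.78] yaw -2.19
```

```bash
python3 -m inch '[{"x":-0.2,"y":1,"z":0,"yaw":-0.3},{"x":-0.2,"y":1,"z":0,"yaw":-0.5},{"x":-0.2,"y":1,"z":0,"yaw":-0.5},{"x":-0.2,"y":1,"z":0,"yaw":-0.5},{"x":-0.1,"y":1,"z":0,"yaw":-0.3}]'
python3 -m inch '[{"x":0,"y":0.9,"z":0,"yaw":-0.1},{"x":0,"y":0.5,"z":0.1,"yaw":0},{"x":0,"y":0,"z":0,"yaw":0},{"x":0,"y":0,"z":0,"yaw":0}]'
python3 d.py .5284 -.3198 .14 13.1
```

```text
time_s: 27.95
tcp_pos: [0.5197, -0.2662, 0.1854]
eef_rot: [179.4, 6.9, 13.1]
contact_force: [1.0, 0.7, -2.4]
gripper_width: 0.0433
time_s: 28.28
tcp_pos: [0.5232, -0.3068, 0.1784]
eef_rot: [179.7, 7.3, 13.2]
contact_force: [0.0, 0.4, -2.7]
gripper_width: 0.0432
t 28.2833 p [ 0.5232 -0.3068  0.1784] rot [179.69   7.28  13.22] F [ 0.   0.4 -2.7] w 0.0432
units now-yaw [0.09 0.55 1.54] target-yaw [0.09 0.55 1.54] yaw 0.03
```

```bash
python3 -m inch '[{"x":0.1,"y":0.4,"z":0.2,"yaw":0},{"x":0.08,"y":0.2,"z":0.5,"yaw":0},{"x":0.06,"y":0,"z":0.5,"yaw":0},{"x":0.03,"y":0,"z":0.3,"yaw":0},{"x":0,"y":0,"z":0,"yaw":0}]'
python3 -m inch '[{"x":0,"y":0,"z":0,"yaw":0}]'
python3 d.py .5284 -.3198 .11 13.1
```

```text
time_s: 28.7
tcp_pos: [0.528, -0.3196, 0.1352]
eef_rot: [179.8, 7.4, 13.3]
contact_force: [-1.2, 0.2, -3.2]
gripper_width: 0.0435
time_s: 28.78
tcp_pos: [0.5277, -0.3192, 0.1343]
eef_rot: [179.9, 7.5, 13.3]
contact_force: [-0.6, -0.0, -1.9]
gripper_width: 0.0432
t 28.7833 p [ 0.5277 -0.3192  0.1343] rot [179.86   7.45  13.35] F [-0.6 -0.  -1.9] w 0.0432
units now-yaw [0.02 0.03 0.97] target-yaw [0.02 0.03 0.97] yaw 0.06
```

```bash
python3 -m inch '[{"x":0.06,"y":0.03,"z":0.4,"yaw":0.06},{"x":0.05,"y":0,"z":0.4,"yaw":0},{"x":0.03,"y":0,"z":0.2,"yaw":0},{"x":0,"y":0,"z":0,"yaw":0},{"x":0,"y":0,"z":0,"yaw":0}]'
python3 d.py .5284 -.3198 .0908 13.1
python3 -m inch '[{"x":0,"y":0,"z":0.2,"yaw":0},{"x":0,"y":0,"z":0.2,"yaw":0},{"x":0,"y":0,"z":0.1,"yaw":0},{"x":0,"y":0,"z":0,"yaw":0},{"x":0,"y":0,"z":0,"yaw":0}]'
python3 d.py .5284 -.3198 .0908 13.1
```

```text
time_s: 29.2
tcp_pos: [0.5288, -0.3191, 0.107]
eef_rot: [179.8, 7.4, 13.2]
contact_force: [0.1, -1.2, -2.7]
gripper_width: 0.0436
t 29.2 p [ 0.5288 -0.3191  0.107 ] rot [179.8    7.41  13.17] F [ 0.1 -1.2 -2.7] w 0.0436
units now-yaw [-0.02  0.02  0.65] target-yaw [-0.02  0.02  0.65] yaw 0.02
time_s: 29.62
tcp_pos: [0.5276, -0.3198, 0.0941]
eef_rot: [179.8, 7.3, 13.2]
contact_force: [1.2, 1.1, -2.3]
gripper_width: 0.0431
t 29.6167 p [ 0.5276 -0.3198  0.0941] rot [179.75   7.34  13.17] F [ 1.2  1.1 -2.3] w 0.0431
units now-yaw [0.03 0.01 0.13] target-yaw [0.03 0.01 0.13] yaw 0.02
```

```bash
python3 -m inch '[{"x":0.03,"y":0,"z":0.2,"yaw":0},{"x":0,"y":0,"z":0.1,"yaw":0},{"x":0,"y":0,"z":0,"yaw":0},{"x":0,"y":0,"z":0,"yaw":0}]'
python3 d.py .5284 -.3198 .0908 13.1
```

```text
time_s: 29.95
tcp_pos: [0.5285, -0.3199, 0.0911]
eef_rot: [179.6, 7.2, 13.3]
contact_force: [0.2, 0.1, -2.8]
gripper_width: 0.0435
t 29.95 p [ 0.5285 -0.3199  0.0911] rot [179.6    7.2   13.26] F [ 0.2  0.1 -2.8] w 0.0435
units now-yaw [-0.   -0.01  0.01] target-yaw [-0.   -0.01  0.01] yaw 0.04
```

Force hasn't unloaded yet. Lower a bit more until it does.

```bash
python3 -m inch '[{"x":0,"y":0,"z":0.12,"yaw":0},{"x":0,"y":0,"z":0.05,"yaw":0},{"x":0,"y":0,"z":0,"yaw":0}]'
python3 -m inch '[{"x":0,"y":0,"z":0.1,"yaw":0},{"x":0,"y":0,"z":0,"yaw":0},{"x":0,"y":0,"z":0,"yaw":0}]'
```

```text
time_s: 30.2
tcp_pos: [0.5287, -0.3199, 0.0906]
eef_rot: [179.5, 7.1, 13.3]
contact_force: [-0.3, 0.3, -2.9]
gripper_width: 0.0436
time_s: 30.45
tcp_pos: [0.529, -0.32, 0.0905]
eef_rot: [179.4, 7.0, 13.4]
contact_force: [0.1, 0.6, -1.6]
gripper_width: 0.0432
```

```bash
python3 -m inch '[{"x":0,"y":0,"z":0.05,"yaw":0},{"x":0,"y":0,"z":0,"yaw":0},{"x":0,"y":0,"z":0,"yaw":0},{"x":0,"y":0,"z":0,"yaw":0},{"x":0,"y":0,"z":0,"yaw":0}]' 0.36
python3 -m inch '[{"x":0,"y":0,"z":0,"yaw":0},{"x":0,"y":0,"z":-0.5,"yaw":0},{"x":0,"y":0,"z":-0.8,"yaw":0},{"x":0,"y":0,"z":-1,"yaw":0},{"x":0,"y":0,"z":-1,"yaw":0}]'
python3 -m inch '[{"x":0,"y":0.5,"z":-0.8,"yaw":0},{"x":0,"y":1,"z":-0.5,"yaw":0},{"x":-0.3,"y":1,"z":-0.2,"yaw":0},{"x":-0.3,"y":1,"z":0,"yaw":0},{"x":-0.3,"y":1,"z":0,"yaw":0}]'
python3 -m inch '[{"x":-0.3,"y":1,"z":0,"yaw":0},{"x":-0.3,"y":1,"z":0,"yaw":0},{"x":-0.3,"y":1,"z":0,"yaw":0},{"x":-0.3,"y":0.5,"z":0,"yaw":0},{"x":0,"y":0,"z":0,"yaw":0}]'
python3 - <<'E'
from h import *
from fit import tube,rack
N={'a':.114,'c':.038,'b':-.038,'d':-.114};C={'top':(.5047,-.2097),'side':(.5005,-.2072)};th=np.radians(13.1)
ims=[]
for n in('top','side'):
    i,d,W=cloud(n);ims.append(i)
    for k,y in N.items():
        c=np.array(C[n])+y*np.array([-np.sin(th),np.cos(th)])
        try:
            q,m=tube(W,k,*c,th); e=np.array(q[:2])-C[n]
            print(n,k,'rack x,y',round(e@[np.cos(th),np.sin(th)],4),round(e@[-np.sin(th),np.cos(th)],4),'z,yaw,len',[float(v) for v in q[2:5]],m)
        except Exception as x: print(n,k,x)
cv2.imwrite("pics/s5.png",np.hstack([cv2.resize(ims[1][170:340,260:450],None,fx=2.1,fy=2.3),cv2.resize(ims[0][120:290,310:500],None,fx=2.1,fy=2.3)])[:600,:800,::-1])
E
```

```text
time_s: 30.87
tcp_pos: [0.5298, -0.321, 0.0882]
eef_rot: [179.3, 7.0, 13.4]
contact_force: [-0.2, 0.7, -0.1]
gripper_width: 0.0591
time_s: 31.28
tcp_pos: [0.5355, -0.3169, 0.1656]
eef_rot: [179.7, 7.6, 13.3]
contact_force: [-0.1, 0.3, 0.1]
gripper_width: 0.0596
time_s: 31.7
tcp_pos: [0.5499, -0.4305, 0.2171]
eef_rot: [179.3, 7.0, 13.7]
contact_force: [0.8, 0.1, -0.6]
gripper_width: 0.06
time_s: 32.12
tcp_pos: [0.5403, -0.5316, 0.2217]
eef_rot: [179.3, 7.0, 13.6]
contact_force: [-0.1, -0.2, 0.2]
gripper_width: 0.0597
top a rack x,y 0.036 0.1133 z,yaw,len [0.0894, 11.954, 0.1395] 482
top c rack x,y 0.004 0.0377 z,yaw,len [0.0894, 13.1187, 0.2008] 673
top b rack x,y -0.0007 -0.0383 z,yaw,len [0.0896, 12.876, 0.2059] 440
top d rack x,y -0.0005 -0.1144 z,yaw,len [0.0895, 12.9247, 0.2067] 658
side a rack x,y 0.0038 0.1145 z,yaw,len [0.0909, 12.9832, 0.2064] 306
side c rack x,y 0.0018 0.0386 z,yaw,len [0.0906, 13.0473, 0.2075] 501
side b rack x,y -0.0001 -0.0374 z,yaw,len [0.0906, 12.9446, 0.2061] 344
side d rack x,y 0.0006 -0.1133 z,yaw,len [0.0905, 13.3797, 0.2077] 547
```

View pics/s5.png

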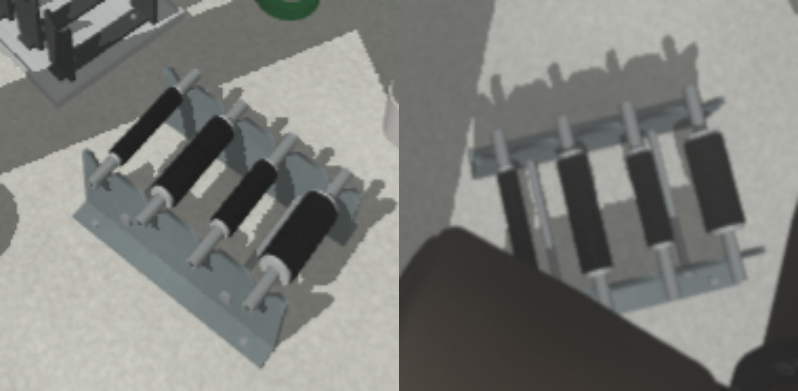

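All four are seated in order a, c, b, d. The arm hides part of a in the top view, and the side view shows it centred within 4 mm. The arm is clear, so I hand in.

```bash
python3 -c "
from plant import r
print(r.close_job(), r.get_state()['time_s'])"
```

```text
the job is handed in; nothing more can be done
the job is handed in; nothing more can be done
```

I moved all four tubes to the rack, keeping their left-to-right order a, c, b, d, and handed the job in after about 32 s of robot time.

**Last check:** the side camera puts every tube within 1 mm of its notch, within 4 mm of centre between the plates, and at 90.5–90.9 mm height against 90 mm seated. All are within about 0.3° of parallel to the rack. The top camera agrees for b, c and d.

**What disagreed:**
- The top camera's fit for tube a read 36 mm off centre. The arm was hiding one end of the tube, as the shortened length in that fit shows, so I relied on the side view, which gave 3.8 mm.
- The two cameras differ by about 4 mm in absolute position. I used their average, and where the jaws closed on the tubes agreed with it to about 1 mm.
- The tool's pitch drifted to about 7° over the run. As a result each tube came down tilted by up to about 2°, and it levelled in the notches when released.

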